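Complete the row of solder reels on the stock shelf

ROBOT

A 7-joint arm with a two-finger parallel gripper is mounted at the origin on a cart in front of the work surface, level with it; the furniture and walls round the work are solid. World frame = base frame: x ahead of the robot, y to its left, z up, the work surface at z = 0. Lengths are in m, angles in rad, forces in N, time in s.
With the tool pointing down it reaches from about 0.425 to 0.875 m from the base axis. Payload 9.9 kg.
Tool frame: the origin (TCP) lies midway between the tips of the shut fingers; the grasp point (between the pads) lies 19 mm behind it (robot.grip_point_offset is the distance from the TCP to the grasp point, in m); z points along the fingers, y is the line along which they close (so a half turn about z gives the same grasp; the last joint's range is limited). The gripper opens to 85 mm and grips with 20 to 120 N. Pads are 22 mm wide; open, the fingers measure 114 mm over their backs; the gripper's body (76 mm by 85 mm) begins 54 mm behind the grasp point. The pads swing forward as they close: fully open they stand 13 mm farther back than shut.
Start: joints at [1.172, 0.576, 0.025, 1.437, -0.015, 1.129, -0.057], TCP at [0.209, -0.642, 0.231] pointing down, gripper open.
Joint ranges: [-2.76, 2.76], [-0.34, 2.15], [-1.52, 1.57], [0.19, 2.46], [-1.09, 4.23], [0.17, 1.99], [-2.82, 2.82]. Speed limits (rad/s): [2.22, 2.22, 3.01, 3.01, 3.14, 3.14, 3.14].

INTERFACE

Orientations are given as a 3x3 rotation matrix whose columns are the frame's x, y, z axes.
In Python, from rig import robot gives the robot as it stands.
- The arm moves only by the shell command python3 -m jog 'ROWS' [FORCE]. ROWS is JSON, a list of rows, each an object of numbers: "fingers": the opening in per cent of the stroke, from 0 (shut) to 100 (fully open); "tx", "ty", "tz": the shift along the tool's x, y, z in mm; "yaw": the turn about the tool's z in degrees. A call has 1 to 8 rows; each row shifts and turns the commanded pose from where the row before left it, along the tool's axes as they then stand; what a row does not reach is not made up. A row lasts 1/10 s, in which the tool goes at most 50 mm and 8.59 degrees, less where a joint would pass 70% of its speed; a pose out of reach is approached as far as the arm can. A call is refused whole if a number of a shift passes 50 or a number of a turn 8.59, either way. A call with a gripper value outside its range is refused whole. The fingers move at their own pace and stop on an object; FORCE is the grip in N (left out, the last holds). Time passes only in rows, so rows that do not move let the fingers close. It gives the time, the measured TCP pose, the force, the opening and the grip force at its end, in the units of the state.
- robot.sense(): the state, without advancing time (a new reading comes with each control period).
- robot.read_camera(name): name is "side" or "top"; returns the picture (384x512x3 uint8, blue, green, red); there is no depth.
- robot.camera_params(name): a dict with "camera_matrix" (3x3 intrinsics, pixels), "distortion" ([k1, k2, p1, p2, k3] as OpenCV has them; the pictures are not rectified), "view" (4x4, takes a point from world to camera coordinates). Camera axes: x right, y down, z forward; pixel columns grow to the right and rows downward; lengths in m; the calibration is good to about 2 mm. A picture is of the moment at which its call begins. camera_params takes no time and is no camera call.
- robot.finish_job(): hands the job in; it is judged then, once.
Trained networks look in the newest picture that a camera, given by its name, has taken for a name from the list of things; names that differ only in an ending like _2 or _b are one class to them, and where a whole thing is asked for, a point or a joint stands for the part that bears it (a point fixed in the world has none). Each returns a list of dicts, best first, with "p" (0 to 1); they miss things now and then, are a little off and sometimes report something else, mostly with a low value. They report only what shows in the picture. A call takes as long as a camera call. They do not tell look-alikes from the thing itself.
- robot.look_for(target, camera): "box" ([left, top, right, bottom] in pixels, round what is visible of it).
- robot.outline_of(target, camera): "pixels" (384x512 bool, what is visible of it) and "box" ([left, top, right, bottom] in pixels, round what is visible of it).
The state is a dict: "time_s": time; "joint_pos": joint angles; "joint_vel": joint speeds; "effort": joint torques, N m; "eef_pos": TCP position; "eef_rot": TCP orientation; "ft_force": force on the tool from outside, world axes, zero at the start; "torque": the same for the moment, N m; "opening": finger opening in m; "finger_force": force on a finger pad.
Only numpy, scipy, OpenCV 4.12 (cv2) and the standard library are available. Lean on these libraries where they do the work, as an engineer would, in place of code of your own. Each camera call takes 0.05 s, during which the arm holds its last target. There are 200 camera calls.

TASK

One big solder reel already stands on the low wooden shelf on the bench. Set the other two big solder reels, which are somewhere on the bench, on the shelf too, one on each side of it, flat side down, so that the three make one straight row along the shelf's long centre line with a gap of about 30 mm between neighbours. Leave the reel that is already there where it stands.

Things in the scene. Friction and masses are not known exactly. Their poses are not given: they have to be found in the camera images.
- stock_shelf: low fixed shelf: a plywood board 110 mm deep (its x) by 320 mm long (its y), on two dark steel ends, its plain flat top 40 mm above the bench, no rims. Origin on the bench under the board's centre; z up. It is turned by up to 9 degrees from place to place.
- reel_standing_center (a point): big solder reel, one of three alike: round spool lying flat, dark blue flanges, silver wire, 58 mm across, 40 mm tall, 0.4 kg; a wire end juts out 12 mm (not felt). Point: on its axis, 20 mm above its underside; z along its axis, turn about z arbitrary. This one stands on the shelf on its long centre line, within 20 mm of its middle; it is loose and must stay there.
- reel_a_center (a point): big solder reel, one of three alike: round spool lying flat, dark blue flanges, silver wire, 58 mm across, 40 mm tall, 0.4 kg; a wire end juts out 12 mm (not felt). Point: on its axis, 20 mm above its underside; z along its axis, turn about z arbitrary. Starts on the bench in front or to the right of the shelf, among a smaller reel (46 mm across, 20 tall) and a roll of tape (66 across, 15 tall).
- reel_b_center (a point): big solder reel, one of three alike: round spool lying flat, dark blue flanges, silver wire, 58 mm across, 40 mm tall, 0.4 kg; a wire end juts out 12 mm (not felt). Point: on its axis, 20 mm above its underside; z along its axis, turn about z arbitrary. Starts at another of those places on the bench.
Things that resemble listed ones, but are neither listed nor needed, are in the scene too. Leave any purple or yellow look-alike of the part that bears reel_b_center alone. Leave any green look-alike of the part that bears reel_a_center alone.

How it is judged:
By the outcome, as a careful person would: the job done as asked, in the order asked, and still so for the second after the job is handed in, with the robot touching nothing.
It also fails if it takes over 54 s, if anything falls off the work surface, if the arm or the gripper's body presses on something with over 40 N, if the wrist force passes 120 N, or if a joint passes its speed limit or range.

## Working session

There is one attempt and no reset: what is moved stays moved. The work goes in short steps, Python scripts to look and compute and a shell command to move; the robot and the scene stay as the last step left them, time stands still between calls to the robot, and variables do not carry over. Pictures are saved under pics/ and viewed, at most 10 in all, crops included, and the job is handed in when it is done.

```bash
mkdir -p pics; cat > h.py <<'E'
from rig import robot
import numpy as np, cv2
def pix2z(cam,uv,z):
    p=robot.camera_params(cam);K=np.array(p["camera_matrix"],float);d=np.array(p["distortion"],float);V=np.array(p["view"],float)
    uv=np.array(uv,float).reshape(-1,1,2)
    n=cv2.undistortPoints(uv,K,d).reshape(-1,2)
    R,t=V[:3,:3],V[:3,3];c=-R.T@t
    r=np.c_[n,np.ones(len(n))]@R
    return c+r*((z-c[2])/r[:,2])[:,None]
def proj(cam,P):
    p=robot.camera_params(cam);V=np.array(p["view"],float)
    return cv2.projectPoints(np.array(P,float).reshape(-1,1,3),cv2.Rodrigues(V[:3,:3])[0],V[:3,3],np.array(p["camera_matrix"],float),np.array(p["distortion"],float))[0].reshape(-1,2)
E
python3 - <<'E'
from h import *
np.set_printoptions(precision=3,suppress=True)
for c in("top","side"):
    cv2.imwrite(f"pics/{c}0.png",robot.read_camera(c))
    V=np.array(robot.camera_params(c)["view"]);print(c,-V[:3,:3].T@V[:3,3],V[2,:3])
    for n in ("reel_a_center","stock_shelf"):
        for o in robot.outline_of(n,c): 
            m=o["pixels"];ys,xs=np.nonzero(m);print(c,n,o["p"],o["box"],xs.mean(),ys.mean(),m.sum())
s=robot.sense();print(s["eef_pos"],s["eef_rot"],s["time_s"],s["opening"])
E
```

```text
top [0.417 0.111 1.235] [ 0.127  0.011 -0.992]
top reel_a_center 0.86 [205.8, 228.0, 226.1, 244.0] 215.02302631578948 236.04605263157896 304
top reel_a_center 0.66 [153.7, 153.7, 175.3, 173.4] 164.5045045045045 160.97597597597598 333
top stock_shelf 0.66 [184.9, 155.8, 293.9, 203.5] 241.15686274509804 179.8303624480095 3366
side [0.189 1.117 0.574] [ 0.299 -0.858 -0.417]
side reel_a_center 0.93 [265.9, 228.3, 289.2, 252.3] 274.86564299424185 240.65067178502878 521
side reel_a_center 0.86 [144.1, 246.3, 170.7, 277.7] 155.81946624803768 261.20094191522765 637
side stock_shelf 0.9 [169.9, 182.1, 262.4, 247.2] 216.04212454212455 215.99954212454213 2184
[ 0.209 -0.642  0.231] [[ 0.951  0.31  -0.   ]
 [ 0.31  -0.951  0.001]
 [-0.    -0.001 -1.   ]] 0.3 0.0851573665852361
```

```bash
python3 - <<'E'
import cv2
a=cv2.imread("pics/top0.png")[110:310,120:387];b=cv2.imread("pics/side0.png")[150:350,100:367]
cv2.imwrite("pics/tc.png",cv2.resize(a,None,fx=2.99,fy=2.99,interpolation=cv2.INTER_CUBIC))
cv2.imwrite("pics/sc.png",cv2.resize(b,None,fx=2.99,fy=2.99,interpolation=cv2.INTER_CUBIC))
E
```

```text
(no output)
```

View pics/tc.png

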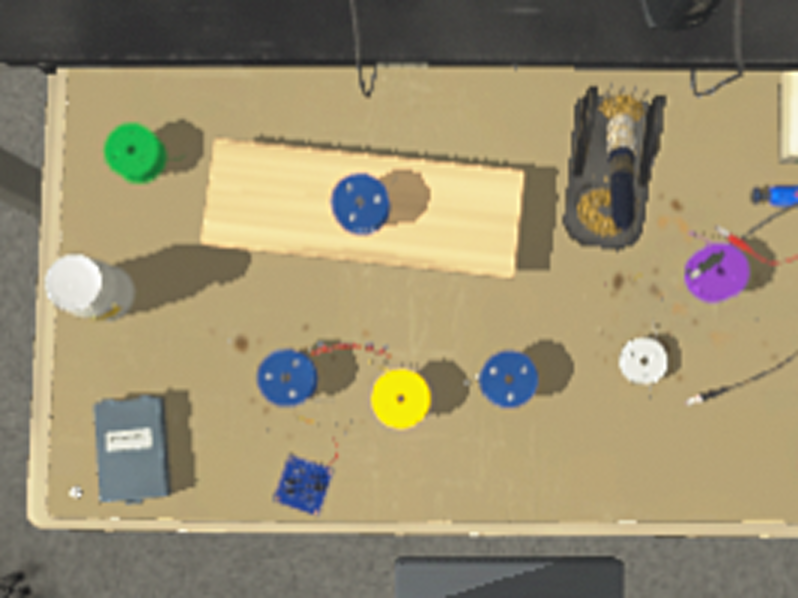

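View pics/sc.png

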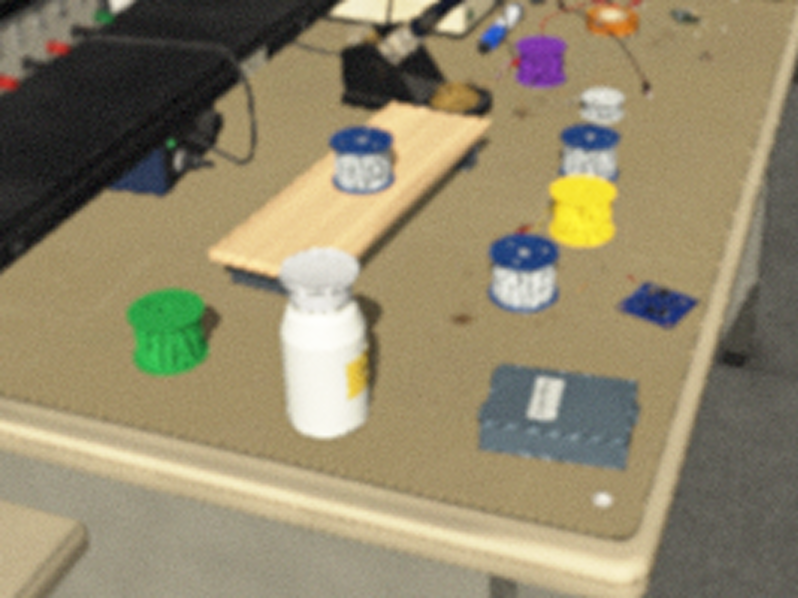

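View pics/top0.png

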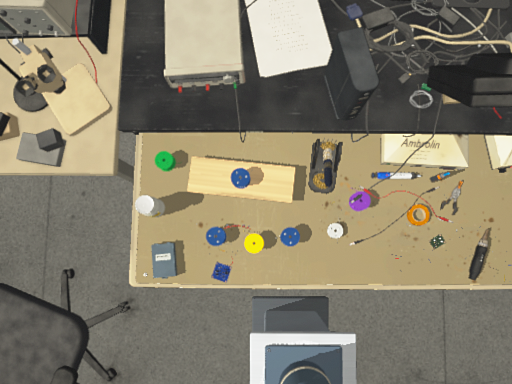

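Top view (full-image pixels) shows blue reels at about (240,178) on the shelf, (216,236) and (290,237) on the bench, with a yellow one between at (254,243). Green is at (165,160) and purple at (360,201).

```bash
cat > m.py <<'E'
from h import *
np.set_printoptions(precision=4,suppress=True)
def blue(cam,guess,zt,im,r=14):
    # flange centre: blue pixels near the guess
    hsv=cv2.cvtColor(im,cv2.COLOR_BGR2HSV)
    m=cv2.inRange(hsv,(98,110,40),(125,255,255))
    w=np.zeros_like(m);cv2.circle(w,tuple(int(round(v)) for v in guess),r,255,-1)
    m=m&w
    n,l,st,ce=cv2.connectedComponentsWithStats(m)
    k=1+np.argmax(st[1:,4]);c=max(cv2.findContours((l==k).astype('uint8'),0,1)[0],key=len)
    e=cv2.fitEllipse(cv2.convexHull(c)); 
    P=pix2z(cam,[e[0]],zt)[0]
    return e,P
if __name__=="__main__":
    im={c:robot.read_camera(c) for c in("top","side")}
    for n,g,z in(("stand",(240,178),.08),("L",(216,236),.04),("R",(290,237),.04)):
        e,P=blue("top",g,z,im["top"]);print(n,"top",np.array(e[0]),e[1],P)
        g2=proj("side",P)[0]
        e,P2=blue("side",g2,z,im["side"],12);print(n,"side",g2,np.array(e[0]),e[1],P2)
    # shelf
    hsv=cv2.cvtColor(im["top"],cv2.COLOR_BGR2HSV)
    o=max(robot.outline_of("stock_shelf","top"),key=lambda o:o["p"])
    c=max(cv2.findContours(o["pixels"].astype('uint8'),0,1)[0],key=len)
    W=pix2z("top",c.reshape(-1,2),.04)[:,:2]
    r=cv2.minAreaRect(W.astype('float32'));print("shelf",r,cv2.boxPoints(r))
    for y,u in(("yel",(254,243)),): print(y,pix2z("top",[u],.04))
E
python3 m.py; python3 -c "
from rig import robot;print(robot.sense()['time_s'])"
```

```text
stand top [240.2211 177.7501] (18.04471206665039, 18.843521118164062) [0.6103 0.1906 0.08  ]
stand side [221.2542 196.85  ] [220.1949 196.8692] (8.015053749084473, 18.973161697387695) [0.6129 0.1916 0.08  ]
L top [215.6956 235.7918] (17.68143081665039, 19.15047264099121) [0.4404 0.2637 0.04  ]
L side [274.5529 233.7101] [274.6893 234.0768] (10.697903633117676, 21.3096923828125) [0.4396 0.2653 0.04  ]
R top [289.8415 236.429 ] (17.616796493530273, 18.703140258789062) [0.4409 0.042  0.04  ]
R side [296.6158 195.7354] [296.6785 195.5612] (7.19838285446167, 17.430185317993164) [0.441  0.0409 0.04  ]
shelf ((0.6121225357055664, 0.19166332483291626), (0.3200188875198364, 0.11071005463600159), 84.47024536132812) [[0.5416 0.0377]
 [0.6518 0.0271]
 [0.6826 0.3456]
 [0.5724 0.3563]]
yel [[0.4203 0.1488 0.04  ]]
0.45
```

```bash
cat > d.py <<'E'
import sys
from h import *
x,y,z,yd=map(float,sys.argv[1:5])  # TCP target m, direction of tool y in world deg
s=robot.sense();R=np.array(s["eef_rot"]);p=np.array(s["eef_pos"])
t=np.degrees(np.arctan2(R[1,1],R[0,1]));dy=-((yd-t+90)%180-90)
print("t",round(s["time_s"],2),"p",p.round(4),"yaw",round(dy,2),"d_now mm",(R.T@([x,y,z]-p)*1e3).round(1),"open",round(s["opening"],4),"ff",np.round(s["finger_force"],1),"F",np.round(s["ft_force"],1),"q",np.round(s["joint_pos"],2))
E
python3 -m jog '[{"yaw":-8.3},{"yaw":-8.3},{"yaw":-8.3},{"yaw":-8.3},{"yaw":-8.3},{"yaw":-8.3},{"yaw":-8.3},{"yaw":-8.3}]'; python3 d.py .441 .0415 .15 -5.5
```

```text
t 0.45 p [ 0.209  -0.6418  0.2312] yaw -66.46 d_now mm [ 432.2 -577.9   81.3] open 0.0854 ff 0.0 F [-0.7  0.1 -0.1] q [ 1.17  0.58  0.02  1.44 -0.01  1.13 -0.06]validation failed for argument at $[0]...
```

```bash
python3 -m jog '[{"fingers":100,"tx":0,"ty":0,"tz":0,"yaw":-8.3},{"fingers":100,"tx":0,"ty":0,"tz":0,"yaw":-8.3},{"fingers":100,"tx":0,"ty":0,"tz":0,"yaw":-8.3},{"fingers":100,"tx":0,"ty":0,"tz":0,"yaw":-8.3},{"fingers":100,"tx":0,"ty":0,"tz":0,"yaw":-8.3},{"fingers":100,"tx":0,"ty":0,"tz":0,"yaw":-8.3},{"fingers":100,"tx":0,"ty":0,"tz":0,"yaw":-8.3},{"fingers":100,"tx":0,"ty":0,"tz":0,"yaw":-8.3}]'; python3 d.py .441 .0415 .15 -5.5
```

```text
time_s: 1.25
eef_pos: [0.2089, -0.6419, 0.2313]
eef_rot: [[0.091, 0.996, -0.0], [0.996, -0.091, -0.0], [-0.0, -0.0, -1.0]]
ft_force: [-0.8, 0.1, -0.1]
opening: 0.085
finger_force: 0.0
t 1.25 p [ 0.2089 -0.6419  0.2313] yaw 0.27 d_now mm [701.7 168.9  81.3] open 0.085 ff 0.0 F [-0.8  0.1 -0.1] q [ 1.35  0.58 -0.28  1.43  0.17  1.15  0.95]
```

```bash
python3 -m jog '[{"fingers":100,"tx":44,"ty":21,"tz":0,"yaw":0},{"fingers":100,"tx":44,"ty":21,"tz":0,"yaw":0},{"fingers":100,"tx":44,"ty":21,"tz":0,"yaw":0},{"fingers":100,"tx":44,"ty":21,"tz":0,"yaw":0},{"fingers":100,"tx":44,"ty":21,"tz":0,"yaw":0},{"fingers":100,"tx":44,"ty":21,"tz":0,"yaw":0},{"fingers":100,"tx":44,"ty":21,"tz":0,"yaw":0},{"fingers":100,"tx":44,"ty":21,"tz":0,"yaw":0}]'; python3 d.py .441 .0415 .15 -5.5
```

```text
time_s: 2.05
eef_pos: [0.4111, -0.3061, 0.2316]
eef_rot: [[0.097, 0.995, 0.001], [0.995, -0.097, -0.001], [-0.0, 0.001, -1.0]]
ft_force: [0.6, -0.6, -0.2]
opening: 0.0852
finger_force: 0.0
t 2.05 p [ 0.4111 -0.3061  0.2316] yaw -0.08 d_now mm [348.9  -4.1  81.4] open 0.0852 ff 0.0 F [ 0.6 -0.6 -0.2] q [ 0.82  0.35 -0.37  1.85  0.15  0.97  0.29]
```

```bash
python3 -m jog '[{"fingers":100,"tx":43,"ty":0,"tz":10,"yaw":0},{"fingers":100,"tx":43,"ty":0,"tz":10,"yaw":0},{"fingers":100,"tx":43,"ty":0,"tz":10,"yaw":0},{"fingers":100,"tx":43,"ty":0,"tz":10,"yaw":0},{"fingers":100,"tx":43,"ty":0,"tz":10,"yaw":0},{"fingers":100,"tx":43,"ty":0,"tz":10,"yaw":0},{"fingers":100,"tx":43,"ty":0,"tz":10,"yaw":0},{"fingers":100,"tx":43,"ty":0,"tz":10,"yaw":0}]'; python3 -m jog '[{"fingers":100,"tx":0,"ty":0,"tz":0,"yaw":0}]' >/dev/null; python3 d.py .441 .0415 .15 -5.5
```

```text
time_s: 2.85
eef_pos: [0.4439, 0.0362, 0.1512]
eef_rot: [[0.097, 0.995, 0.001], [0.995, -0.097, -0.0], [0.0, 0.001, -1.0]]
ft_force: [1.0, -0.1, -0.2]
opening: 0.0855
finger_force: 0.0
t 2.95 p [0.444 0.041 0.151] yaw 0.44 d_now mm [ 0.3 -3.   1. ] open 0.0856 ff 0.0 F [-0.3 -0.4  0.4] q [ 0.14  0.37 -0.45  2.11  0.24  0.71 -0.55]
```

```bash
python3 -m jog '[{"fingers":100,"tx":0,"ty":-3,"tz":35,"yaw":0.4},{"fingers":100,"tx":0,"ty":0,"tz":35,"yaw":0},{"fingers":100,"tx":0,"ty":0,"tz":30,"yaw":0},{"fingers":100,"tx":0,"ty":0,"tz":30,"yaw":0},{"fingers":100,"tx":0,"ty":0,"tz":18,"yaw":0},{"fingers":100,"tx":0,"ty":0,"tz":0,"yaw":0}]' && python3 d.py .441 .0415 .003 -5.5; python3 -m jog '[{"fingers":30,"tx":0,"ty":0,"tz":0,"yaw":0},{"fingers":30,"tx":0,"ty":0,"tz":0,"yaw":0},{"fingers":30,"tx":0,"ty":0,"tz":0,"yaw":0},{"fingers":30,"tx":0,"ty":0,"tz":0,"yaw":0},{"fingers":30,"tx":0,"ty":0,"tz":0,"yaw":0},{"fingers":30,"tx":0,"ty":0,"tz":0,"yaw":0},{"fingers":30,"tx":0,"ty":0,"tz":0,"yaw":0}]' 40; python3 d.py .603 .1034 .043 -5.5
```

```text
time_s: 3.55
eef_pos: [0.4397, 0.0346, 0.0017]
eef_rot: [[0.103, 0.995, -0.003], [0.995, -0.103, -0.001], [-0.001, -0.003, -1.0]]
ft_force: [-0.1, -0.3, 0.8]
opening: 0.0853
finger_force: 0.0
t 3.55 p [0.4397 0.0346 0.0017] yaw -0.44 d_now mm [ 7.   0.5 -1.3] open 0.0853 ff 0.0 F [-0.1 -0.3  0.8] q [-0.03  0.63 -0.23  2.26  0.47  0.3  -0.77]
time_s: 4.25
eef_pos: [0.441, 0.0347, 0.0045]
eef_rot: [[0.104, 0.995, 0.002], [0.995, -0.104, -0.0], [0.0, 0.002, -1.0]]
ft_force: [-1.8, -0.4, 8.8]
opening: 0.0573
finger_force: 42.6
t 4.25 p [0.441  0.0347 0.0045] yaw -0.49 d_now mm [ 85.2 154.  -38.3] open 0.0573 ff 42.6 F [-1.8 -0.4  8.8] q [-0.03  0.62 -0.23  2.26  0.47  0.3  -0.77]
```

```bash
python3 -m jog '[{"fingers":30,"tx":0,"ty":0,"tz":-20,"yaw":-0.4},{"fingers":30,"tx":0,"ty":0,"tz":-30,"yaw":0},{"fingers":30,"tx":0,"ty":0,"tz":-30,"yaw":0},{"fingers":30,"tx":19,"ty":38,"tz":0,"yaw":0},{"fingers":30,"tx":19,"ty":38,"tz":0,"yaw":0},{"fingers":30,"tx":19,"ty":38,"tz":0,"yaw":0},{"fingers":30,"tx":19,"ty":38,"tz":0,"yaw":0},{"fingers":30,"tx":0,"ty":0,"tz":0,"yaw":0}]'; python3 d.py .603 .1034 .043 -5.5
python3 - <<'E'
from h import *
a=robot.read_camera("side");b=robot.read_camera("top")
s=robot.sense()
cv2.imwrite("pics/p1.png",np.hstack([cv2.resize(x,None,fx=3,fy=3,interpolation=cv2.INTER_CUBIC) for x in(a[100:260,180:310],b[120:280,180:310])]))
print(s["eef_pos"])
E
```

```text
time_s: 5.05
eef_pos: [0.6046, 0.0985, 0.0842]
eef_rot: [[0.097, 0.995, 0.006], [0.995, -0.097, 0.004], [0.004, 0.005, -1.0]]
ft_force: [-2.1, 1.2, -4.7]
opening: 0.0574
finger_force: 46.2
t 5.05 p [0.6046 0.0985 0.0842] yaw -0.04 d_now mm [ 4.5 -2.3 41.2] open 0.0574 ff 46.2 F [-2.1  1.2 -4.7] q [ 0.01  0.66 -0.39  1.77  0.34  0.77 -0.65]
[0.59944775 0.09589812 0.08324924]
```

View pics/p1.png

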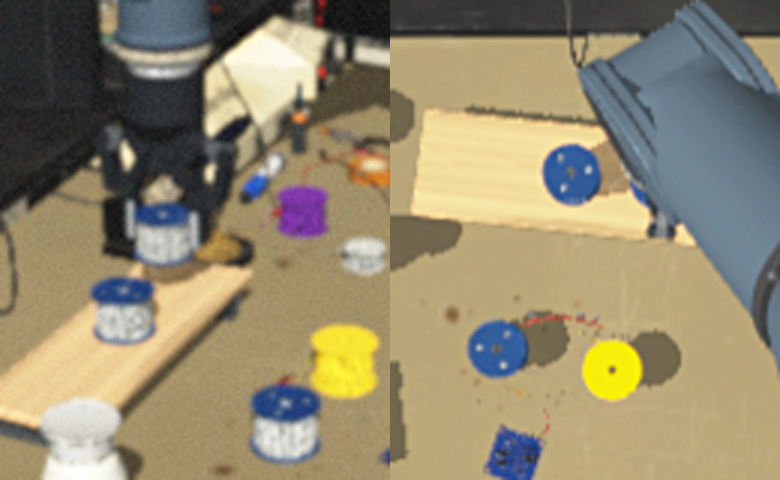

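The side view shows the reel held level over the shelf's right part, its flange at about crop (163,218); the standing reel is undisturbed.

```bash
python3 - <<'E'
from m import *
im=robot.read_camera("side")
s=robot.sense();p=np.array(s["eef_pos"]);R=np.array(s["eef_rot"])
zt=p[2]-.0045+.04
for g,z in(((180+163/3,100+217/3),zt),((221,197),.08)):
    e,P=blue("side",g,z,im,12);print(p,e,P)
# tool displacement needed if reel at P
    print((R.T@(np.array([.603,.1034,P[2]])-P)*1e3).round(1))
E
```

```text
[0.5985 0.0953 0.0832] ((235.8120574951172, 170.7037811279297), (8.099035263061523, 17.870704650878906), 88.63103485107422) [0.6046 0.0966 0.1187]
[ 6.6 -2.2 -0. ]
[0.5985 0.0953 0.0832] ((220.08837890625, 196.84652709960938), (7.816450119018555, 18.950807571411133), 89.06584167480469) [0.6133 0.1915 0.08  ]
[-88.7  -1.7   0.1]
```

```bash
python3 -m jog '[{"fingers":30,"tx":3,"ty":3,"tz":15,"yaw":0},{"fingers":30,"tx":0,"ty":0,"tz":15,"yaw":0},{"fingers":30,"tx":0,"ty":0,"tz":6,"yaw":0},{"fingers":30,"tx":0,"ty":0,"tz":0,"yaw":0},{"fingers":30,"tx":0,"ty":0,"tz":0,"yaw":0}]'; python3 -m jog '[{"fingers":30,"tx":0,"ty":0,"tz":1.5,"yaw":0},{"fingers":30,"tx":0,"ty":0,"tz":0,"yaw":0}]'|sed -n '2p;4p';python3 -m jog '[{"fingers":30,"tx":0,"ty":0,"tz":1,"yaw":0},{"fingers":30,"tx":0,"ty":0,"tz":0,"yaw":0}]'|sed -n '2p;4p'; python3 d.py .603 .1034 .043 -5.5
```

```text
time_s: 5.7
eef_pos: [0.6024, 0.0985, 0.047]
eef_rot: [[0.097, 0.995, -0.001], [0.995, -0.097, -0.0], [-0.0, -0.001, -1.0]]
ft_force: [0.1, -0.3, -3.7]
opening: 0.0571
finger_force: 46.1
eef_pos: [0.6027, 0.0985, 0.0459]
ft_force: [0.2, -0.3, -4.8]
eef_pos: [0.6026, 0.0985, 0.0449]
ft_force: [-0.5, -0.2, -4.3]
t 6.1 p [0.6026 0.0985 0.0449] yaw -0.07 d_now mm [ 4.9 -0.1  1.9] open 0.0572 ff 46.1 F [-0.5 -0.2 -4.3] q [-0.01  0.71 -0.36  1.8   0.37  0.7  -0.68]
```

```bash
for i in 1 2 3; do python3 -m jog '[{"fingers":30,"tx":0,"ty":0,"tz":1,"yaw":0},{"fingers":30,"tx":0,"ty":0,"tz":0,"yaw":0}]'|sed -n '2p;4p'; done
```

```text
eef_pos: [0.6027, 0.0985, 0.0446]
ft_force: [-1.9, -1.8, 4.5]
eef_pos: [0.6028, 0.0985, 0.0446]
ft_force: [-5.7, -1.4, 15.4]
eef_pos: [0.6028, 0.0985, 0.0445]
ft_force: [-8.6, -2.2, 25.8]
```

```bash
python3 - <<'E'
from m import *
im=robot.read_camera("side")
p=np.array(robot.sense()["eef_pos"])
A=blue("side",(221,197),.08,im,12)[1]
e,P=blue("side",proj("side",[p[0],p[1],.08])[0],.08,im,12);print(p,e,P)
u=np.array([.0963,.9954]);d=(P-A)[:2];print("along",d@u,"lat",d@[u[1],-u[0]])
t=robot.read_camera("top");e,T=blue("top",(240.2,177.8),.08,t);print(T)
E
```

```text
[0.6028 0.0985 0.0445] ((234.6715850830078, 183.7351837158203), (7.93621826171875, 17.938213348388672), 90.03329467773438) [0.6076 0.1007 0.08  ]
along -0.08992816377382701 lat 0.0036952342290975946
[0.6103 0.1906 0.08  ]
```

```bash
python3 -m jog '[{"fingers":30,"tx":0,"ty":0,"tz":-2,"yaw":0},{"fingers":100,"tx":0,"ty":0,"tz":0,"yaw":0},{"fingers":100,"tx":0,"ty":0,"tz":0,"yaw":0},{"fingers":100,"tx":0,"ty":0,"tz":0,"yaw":0},{"fingers":100,"tx":0,"ty":0,"tz":0,"yaw":0},{"fingers":100,"tx":0,"ty":0,"tz":-30,"yaw":0},{"fingers":100,"tx":0,"ty":0,"tz":-40,"yaw":0},{"fingers":100,"tx":0,"ty":0,"tz":-40,"yaw":0}]'; python3 d.py .440 .2645 .15 -5.5
```

```text
time_s: 7.6
eef_pos: [0.6022, 0.0985, 0.1545]
eef_rot: [[0.097, 0.995, -0.002], [0.995, -0.097, 0.0], [-0.0, -0.002, -1.0]]
ft_force: [1.6, 0.2, -0.1]
opening: 0.0854
finger_force: 0.0
t 7.6 p [0.6022 0.0985 0.1545] yaw -0.05 d_now mm [ 149.5 -177.5    4.8] open 0.0854 ff 0.0 F [ 1.6  0.2 -0.1] q [ 0.03  0.58 -0.42  1.7   0.28  0.92 -0.6 ]
```

```bash
python3 -m jog '[{"fingers":100,"tx":0,"ty":-44,"tz":0,"yaw":0},{"fingers":100,"tx":0,"ty":-44,"tz":0,"yaw":0},{"fingers":100,"tx":20,"ty":-44,"tz":0,"yaw":0},{"fingers":100,"tx":30,"ty":-35,"tz":0,"yaw":0},{"fingers":100,"tx":40,"ty":-10,"tz":0,"yaw":0},{"fingers":100,"tx":40,"ty":0,"tz":0,"yaw":0},{"fingers":100,"tx":20,"ty":0,"tz":0,"yaw":0},{"fingers":100,"tx":0,"ty":0,"tz":0,"yaw":0}]' >/dev/null; python3 d.py .440 .2645 .15 -5.5
python3 - <<'E'
from m import *
im={c:robot.read_camera(c) for c in("top","side")}
u=np.array([.0963,.9954])
for c in im:
    A=blue(c,proj(c,[.6103,.1906,.08])[0],.08,im[c],12)
    P=blue(c,proj(c,[.604,.100,.08])[0],.08,im[c],12)
    d=(P[1]-A[1])[:2];print(c,A[1],P[0][1],P[1],"along",d@u,"lat",d@[u[1],-u[0]])
cv2.imwrite("pics/p2.png",np.hstack([cv2.resize(x,None,fx=3,fy=3,interpolation=cv2.INTER_CUBIC) for x in(im["side"][130:290,180:310],im["top"][120:280,180:310])]))
E
```

```text
t 8.4 p [0.4407 0.2689 0.154 ] yaw 0.19 d_now mm [-4.4 -0.3  4. ] open 0.0851 ff 0.0 F [ 0.1 -0.3  0.4] q [-0.32  0.46 -0.46  1.94  0.27  0.8  -1.02]
top [0.6105 0.1907 0.08  ] (18.550960540771484, 18.5609188079834) [0.6034 0.1057 0.08  ] along -0.08524930394405585 lat 0.0010806937158186378
side [0.6128 0.1908 0.08  ] (7.855314254760742, 19.568218231201172) [0.6085 0.1    0.08  ] along -0.09076687495010403 lat 0.004429608586473917
```

View pics/p2.png

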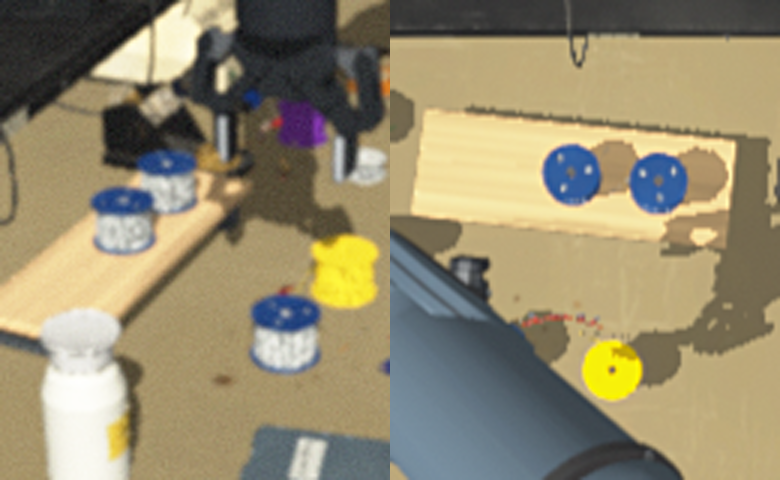

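The side view shows both shelf reels upright. The top view puts them at crop (572,174) and (658,183), with a gap of about 27–30 mm. The gripper is over reel L.

```bash
python3 -m jog '[{"fingers":100,"tx":-4,"ty":0,"tz":20,"yaw":0},{"fingers":100,"tx":0,"ty":0,"tz":25,"yaw":0},{"fingers":100,"tx":0,"ty":0,"tz":25,"yaw":0},{"fingers":100,"tx":0,"ty":0,"tz":25,"yaw":0},{"fingers":100,"tx":0,"ty":0,"tz":25,"yaw":0},{"fingers":100,"tx":0,"ty":0,"tz":20,"yaw":0},{"fingers":100,"tx":0,"ty":0,"tz":0,"yaw":0},{"fingers":100,"tx":0,"ty":0,"tz":0,"yaw":0}]' >/dev/null; python3 d.py .440 .2645 .005 -5.5
```

```text
t 9.3 p [0.4406 0.2599 0.014 ] yaw -0.13 d_now mm [ 4.5 -1.1  9. ] open 0.0853 ff 0.0 F [-0.2 -0.2  0.6] q [-0.41  0.66 -0.32  2.08  0.44  0.47 -1.16]
```

```bash
python3 -m jog '[{"fingers":100,"tx":4.5,"ty":-1,"tz":8,"yaw":0},{"fingers":100,"tx":0,"ty":0,"tz":0,"yaw":0}]' >/dev/null; python3 d.py .440 .2645 .005 -5.5;  python3 -m jog '[{"fingers":30,"tx":0,"ty":0,"tz":0,"yaw":0},{"fingers":30,"tx":0,"ty":0,"tz":0,"yaw":0},{"fingers":30,"tx":0,"ty":0,"tz":0,"yaw":0},{"fingers":30,"tx":0,"ty":0,"tz":0,"yaw":0},{"fingers":30,"tx":0,"ty":0,"tz":0,"yaw":0},{"fingers":30,"tx":0,"ty":0,"tz":0,"yaw":0}]' 40 >/dev/null; python3 d.py .6189 .2783 .085 -5.5
```

```text
t 9.5 p [0.4403 0.2663 0.0061] yaw -0.06 d_now mm [-1.8 -0.1  1.1] open 0.0854 ff 0.0 F [-0.1  0.1 -0.6] q [-0.43  0.68 -0.31  2.08  0.45  0.45 -1.18]
t 10.1 p [0.4401 0.2656 0.0064] yaw -0.06 d_now mm [ 30.  176.8 -78.5] open 0.0572 ff 41.8 F [-1.4  0.1  5.7] q [-0.43  0.67 -0.31  2.08  0.45  0.45 -1.18]
```

```bash
python3 -m jog '[{"fingers":30,"tx":0,"ty":0,"tz":-20,"yaw":0},{"fingers":30,"tx":0,"ty":0,"tz":-30,"yaw":0},{"fingers":30,"tx":0,"ty":0,"tz":-28,"yaw":0},{"fingers":30,"tx":8,"ty":44,"tz":0,"yaw":0},{"fingers":30,"tx":8,"ty":44,"tz":0,"yaw":0},{"fingers":30,"tx":8,"ty":44,"tz":0,"yaw":0},{"fingers":30,"tx":7,"ty":44,"tz":0,"yaw":0},{"fingers":30,"tx":0,"ty":0,"tz":0,"yaw":0}]' >/dev/null; python3 -m jog '[{"fingers":30,"tx":0,"ty":0,"tz":0,"yaw":0}]' >/dev/null;python3 d.py .6189 .2794 .0464 -5.5
```

```text
t 11.0 p [0.6183 0.2784 0.0826] yaw -0.15 d_now mm [ 1.1  0.5 36.2] open 0.0569 ff 45.7 F [-1.1 -0.1 -5. ] q [-0.26  0.75 -0.41  1.58  0.35  0.89 -0.89]
```

```bash
python3 -m jog '[{"fingers":30,"tx":1,"ty":0.5,"tz":12,"yaw":0},{"fingers":30,"tx":0,"ty":0,"tz":12,"yaw":0},{"fingers":30,"tx":0,"ty":0,"tz":9,"yaw":0},{"fingers":30,"tx":0,"ty":0,"tz":0,"yaw":0},{"fingers":30,"tx":0,"ty":0,"tz":0,"yaw":0}]'|sed -n '2p;4p'; for i in 1 2 3; do python3 -m jog '[{"fingers":30,"tx":0,"ty":0,"tz":1,"yaw":0},{"fingers":30,"tx":0,"ty":0,"tz":0,"yaw":0}]'|sed -n '2p;4p'; done
python3 - <<'E'
from m import *
im=robot.read_camera("side")
A=blue("side",proj("side",[.6126,.1912,.08])[0],.08,im,12)[1]
P=blue("side",proj("side",[.620,.278,.08])[0],.08,im,12)[1]
u=np.array([.0963,.9954]);d=(P-A)[:2];print(P,"along",d@u,"lat",d@[u[1],-u[0]])
E
```

```text
eef_pos: [0.6184, 0.2803, 0.0505]
ft_force: [-0.6, -0.1, -4.3]
eef_pos: [0.619, 0.2804, 0.0502]
ft_force: [-0.3, -0.2, -4.1]
eef_pos: [0.6189, 0.2802, 0.0489]
ft_force: [0.0, -0.5, -4.0]
eef_pos: [0.6188, 0.2802, 0.0477]
ft_force: [-0.1, -0.8, -3.9]
[0.6239 0.2773 0.08  ] along 0.09399864128896368 lat 0.022084808063599734
```

```bash
for i in 1 2; do python3 -m jog '[{"fingers":30,"tx":-0.4,"ty":0,"tz":1,"yaw":0},{"fingers":30,"tx":0,"ty":0,"tz":0,"yaw":0}]'|sed -n '2p;4p'; done
```

```text
eef_pos: [0.6188, 0.2797, 0.0467]
ft_force: [-0.8, -0.3, -4.9]
eef_pos: [0.6188, 0.2797, 0.0466]
ft_force: [-2.6, -0.2, 3.6]
```

```bash
python3 -m jog '[{"fingers":100,"tx":0,"ty":0,"tz":0,"yaw":0},{"fingers":100,"tx":0,"ty":0,"tz":0,"yaw":0},{"fingers":100,"tx":0,"ty":0,"tz":0,"yaw":0},{"fingers":100,"tx":0,"ty":0,"tz":0,"yaw":0},{"fingers":100,"tx":0,"ty":0,"tz":-30,"yaw":0},{"fingers":100,"tx":0,"ty":0,"tz":-40,"yaw":0},{"fingers":100,"tx":0,"ty":0,"tz":-45,"yaw":0},{"fingers":100,"tx":0,"ty":0,"tz":-45,"yaw":0}]' >/dev/null; python3 -m jog '[{"fingers":100,"tx":-45,"ty":-15,"tz":0,"yaw":0},{"fingers":100,"tx":-45,"ty":-15,"tz":0,"yaw":0},{"fingers":100,"tx":-45,"ty":-15,"tz":0,"yaw":0},{"fingers":100,"tx":-45,"ty":-15,"tz":0,"yaw":0},{"fingers":100,"tx":-45,"ty":-15,"tz":0,"yaw":0},{"fingers":100,"tx":-45,"ty":-15,"tz":0,"yaw":0},{"fingers":100,"tx":-45,"ty":-15,"tz":0,"yaw":0},{"fingers":100,"tx":-45,"ty":-15,"tz":0,"yaw":0}]'|sed -n '1,2p'
cat > f.py <<'E'
from m import *
im={c:robot.read_camera(c) for c in("top","side")}
u=np.array([.0963,.9954])
for c in im:
    A=blue(c,proj(c,[.6103,.1906,.08])[0],.08,im[c],13)[1]
    for g in([.6034,.103,.08],[.619,.2785,.08]):
        P=blue(c,proj(c,g)[0],.08,im[c],13)
        d=(P[1]-A)[:2];print(c,A,P[0][1],P[1],"along",d@u,"lat",d@[u[1],-u[0]])
import sys
cv2.imwrite(sys.argv[1],np.hstack([cv2.resize(x,None,fx=3,fy=3,interpolation=cv2.INTER_CUBIC) for x in(im["side"][130:290,180:310],im["top"][120:280,180:310])]))
E
python3 f.py pics/p3.png
```

```text
time_s: 14.15
eef_pos: [0.4635, -0.0688, 0.206]
top [0.6105 0.1911 0.08  ] (18.495073318481445, 18.738393783569336) [0.6032 0.1057 0.08  ] along -0.08576482977020437 lat 0.0009470377971483328
top [0.6105 0.1911 0.08  ] (17.880535125732422, 18.69548797607422) [0.6184 0.279  0.08  ] along 0.08819577214981265 lat -0.0006640436102499256
side [0.6128 0.1908 0.08  ] (7.855314254760742, 19.568218231201172) [0.6085 0.1    0.08  ] along -0.09076687495010403 lat 0.004429608586473917
side [0.6128 0.1908 0.08  ] (9.313191413879395, 20.820608139038086) [0.6196 0.2797 0.08  ] along 0.0891453618059435 lat -0.0018589379349061592
```

View pics/p3.png

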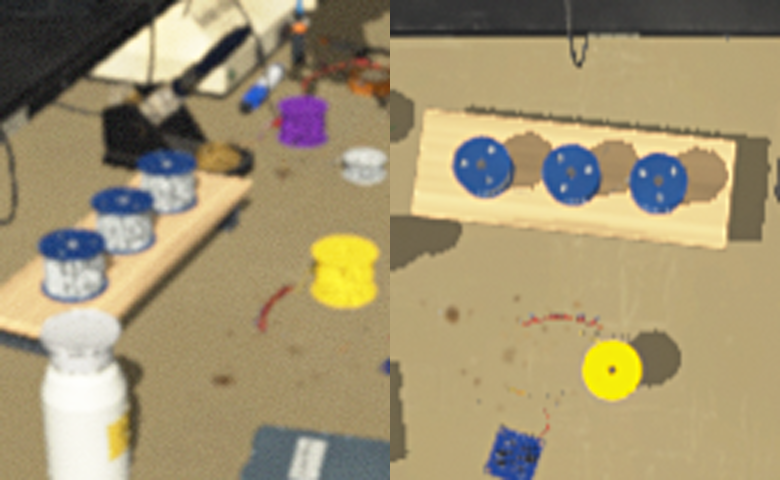

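All three blue reels stand upright in a straight row, at crop (482,165), (572,174) and (658,183). The measured gaps are about 28–32 mm, and the arm is clear.

```bash
python3 -c "
from rig import robot;print(robot.finish_job())"
```

```text
the job is handed in; nothing more can be done
None
```

I've handed the job in: both loose reels now stand flat on the shelf, one on each side of the original, in a straight row with gaps of about 28–33 mm, and the original reel has not moved measurably.

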